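# Make up two forensic sampling kits

## Task

Make up the two sampling kits. In the red tray, stand the black-capped jar with the cartridge case centred on the sprung steel pad and press it down until the latch catches and the pad stays down, and set the yellow slide box in the rectangular bay; in the blue tray, stand the amber jar with the white cap in the round well and set the white swab box with the green band in the rectangular bay. Everything ends upright and let go; set things down rather than drop them, do not press the pad while it is empty, and leave the green-capped jar and the brown carton where they are.

Things in the scene. Friction and masses are not known exactly. Their poses are not given: they have to be found in the camera images.
- casing_jar_c (a point): Clear round jar with a black cap (white paper disc on top) and a brass cartridge case inside, about 70 g, 46 mm diameter, 56 mm high, upright. This point is its centre, 28 mm above its base.
- amber_jar_c (a point): Amber glass jar with a white cap, about 90 g, 46 mm diameter, 56 mm high, upright. This point is its centre, 28 mm above its base.
- slide_box_c (a point): Yellow plastic slide box with a white band round it, about 80 g, 30 mm (x) by 84 mm (y, its length) by 40 mm high, standing on the bench, turned up to 23 degrees. This point is its centre, 20 mm above its underside; axes are the box's own, z up. To clear the bay walls hold it by its upper part (fingertips 8 mm or more above its underside).
- swab_box_c (a point): White swab box with a green band round it, about 60 g, 30 mm (x) by 84 mm (y, its length) by 40 mm high, standing on the bench, turned up to 23 degrees. This point is its centre, 20 mm above its underside; axes are the box's own, z up. To clear the bay walls hold it by its upper part (fingertips 8 mm or more above its underside).
- red_tray: Red kit tray, fixed to the bench, 220 mm long along its own y, 80 mm wide along its x; origin at the centre of its underside, z up, turned up to 12 degrees. Floor 12 mm above the bench, walls to 18 mm. Its rectangular bay, 54 mm (x) by 108 mm (y) inside and lined in black, is centred at x 0, y -50 mm. A round sprung steel pad stands at x 0, y +44 mm, and beyond it at y +83 to +109 mm a grey latch housing (top 34 mm above the bench) with an orange pawl.
- blue_tray: Blue kit tray, fixed to the bench, 220 mm long along its own y, 80 mm wide along its x; origin at the centre of its underside, z up, turned up to 12 degrees. Floor 12 mm above the bench, walls to 18 mm. Its rectangular bay, 54 mm (x) by 108 mm (y) inside and lined in black, is centred at x 0, y -50 mm. A round well, 68 mm inside diameter, with a rim 6 mm high above the floor, is centred at x 0, y +44 mm.
- pad_top (a point): Centre of the upper face of the red tray's sprung steel pad, 28 mm above the bench when up; the pad takes things up to 68 mm across inside a raised rim 4 mm high. It moves straight down with what stands on it; pushing it down by hand takes 4.5 N at first, about 10 N half-way as it rides over the latch, and 8 N at the bottom.
- pad (a joint): How far the pad has gone down, in m: 0 up; pushed past about 0.012 the latch catches and holds it at about 0.011 after it is let go; hard stop at 0.0145.
- green_jar: Clear empty jar with a green cap, 46 mm diameter, 56 mm high, loose among the stock; to be left alone. Origin at the centre of its base.
- brown_carton: Brown cardboard carton with a white band, 60 x 75 x 45 mm, loose on the bench at the left (+y) side; to be left alone. Origin at the centre of its underside.
There are look-alikes about, which are no part of the job. What is meant by the part that bears slide_box_c is not purple, and is the larger of those in its own colour.

How it is judged (in metres and radians):
At the end, for the whole second after the job is handed in: Black-capped jar on the red pad, pad latched (over 9 mm down); yellow box in the red bay; amber jar in the blue well; white box in the blue bay: each within 15 mm of its place's centre in tray x and y, 5 mm of resting height, 7 degrees of upright, at rest (x of casing_jar_c in the frame of red_tray between -0.015 and 0.015 m and y of casing_jar_c in the frame of red_tray between 0.029 and 0.059 m and z of casing_jar_c in the frame of red_tray between 0.039 and 0.049 m and angle between each of casing_jar_c, slide_box_c, amber_jar_c, swab_box_c's own z axis and vertical below 0.12 rad and x of slide_box_c in the frame of red_tray between -0.015 and 0.015 m and y of slide_box_c in the frame of red_tray between -0.065 and -0.035 m and z of slide_box_c in the frame of red_tray between 0.027 and 0.037 m and x of amber_jar_c in the frame of blue_tray between -0.015 and 0.015 m and y of amber_jar_c in the frame of blue_tray between 0.029 and 0.059 m and z of amber_jar_c in the frame of blue_tray between 0.035 and 0.045 m and x of swab_box_c in the frame of blue_tray between -0.015 and 0.015 m and y of swab_box_c in the frame of blue_tray between -0.065 and -0.035 m and z of swab_box_c in the frame of blue_tray between 0.027 and 0.037 m and value of joint pad above 0.009 m and linear speed of each of casing_jar, amber_jar, slide_box, swab_box below 0.02 m/s); the robot touches nothing.
It fails at once if the green-capped jar or the brown carton is disturbed (moved more than 20 mm) (distance of any of green_jar, brown_carton from where it was at the start of the episode above 0.02 m).
It fails at once if the pad is pressed more than 6 mm down while the black-capped jar is not on it (value of joint pad above 0.006 m and (horizontal distance between casing_jar_c and pad_top above 0.022 m or distance between casing_jar_c and pad_top above 0.045 m)).
It fails at once if a jar or box of the kits is dropped (falls free of the fingers faster than 0.7 m/s) ((linear speed of casing_jar above 0.7 m/s and contact force between the fingers and casing_jar below 0.02 N) or (linear speed of amber_jar above 0.7 m/s and contact force between the fingers and amber_jar below 0.02 N) or (linear speed of slide_box above 0.7 m/s and contact force between the fingers and slide_box below 0.02 N) or (linear speed of swab_box above 0.7 m/s and contact force between the fingers and swab_box below 0.02 N)).
It also fails if it takes over 120 s, if anything falls off the work surface, if the arm or the gripper's body presses on something with over 40 N, if the wrist force passes 120 N, or if a joint passes its speed limit or range.

## Robot

A 7-joint arm with a two-finger parallel gripper is mounted at the origin on the work surface. World frame = base frame: x ahead of the robot, y to its left, z up, the work surface at z = 0. Lengths are in mm, angles in rad, forces in N, time in s.
With the tool pointing down it reaches from about 400 to 850 mm from the base axis. Payload 10.4 kg.
Tool frame: the origin (TCP) lies midway between the tips of the shut fingers; the grasp point (between the pads) lies 19 mm behind it; z points along the fingers, y is the line along which they close (so a half turn about z gives the same grasp; the last joint's range is limited). The gripper opens to 87 mm and grips with 3 to 60 N. Pads are 19 mm wide; open, the fingers measure 117 mm over their backs; the gripper's body (75 mm by 190 mm) begins 51 mm behind the grasp point.
Start: joints at [1.091, 0.332, -0.065, 1.46, 0.022, 1.35, -0.088], TCP at [275.698, -560.93, 222.576] pointing down, gripper open.
Joint ranges: [-2.6, 2.6], [-0.5, 2.12], [-1.47, 1.34], [0.16, 2.42], [-1.27, 4.41], [0.06, 2.06], [-2.6, 2.6]. Speed limits (rad/s): [2.22, 2.22, 2.79, 2.79, 3.14, 3.14, 3.14].

## Interface

Orientations are given as a unit quaternion [w, x, y, z].
In Python, from rig import get_state, capture, camera_info, close_job gives the robot as it stands.
- The arm moves only by the tool drive_tool, never from a script. Its argument "deltas" is a list of rows, each a list of 7 numbers: the turn, a rotation vector about the tool's x, y, z in degrees, then the shift along the tool's x, y, z in cm, then the finger opening in cm, from 0 to 8.7. A call has 1 to 5 rows; each row shifts and turns the commanded pose from where the row before left it, along the tool's axes as they then stand; what a row does not reach is not made up. A row lasts 1/8 s, in which the tool goes at most 62.5 mm and 10.7 degrees, less where a joint would pass 70% of its speed; a pose out of reach is approached as far as the arm can. A call with a gripper value outside its range is refused whole. The fingers move at their own pace and stop on an object; the grip force is fixed at half the most. Time passes only in rows, so rows that do not move let the fingers close. It gives the time, the measured TCP pose, the force, the opening and the grip force at its end, in the units of the state.
- get_state(): the state, without advancing time (a new reading comes with each control period).
- capture(name): name is "side" or "top"; returns the picture (480x640x3 uint8, blue, green, red); there is no depth.
- camera_info(name): a dict with "K" (3x3 intrinsics, pixels), "k1" (the pictures are not rectified: a ray, as slopes to the right and down, at radius r is drawn at 1 + k1 r^2 times it, then the intrinsics apply), "R" (3x3) and "t" (3): a world point X has camera coordinates R X + t. Camera axes: x right, y down, z forward; pixel columns grow to the right and rows downward; lengths in mm; the calibration is good to about 2 mm. A picture is of the moment at which its call begins. camera_info takes no time and is no camera call.
- close_job(): hands the job in; it is judged then, once.
The state is a dict: "time": time; "joint_positions": joint angles; "dq": joint speeds; "effort": joint torques, N m; "position": TCP position; "tool_rot": TCP orientation; "contact_force": force on the tool from outside, world axes, zero at the start; "moment": the same for the moment, N m; "grip_width": finger opening in mm; "grasp_force": force on a finger pad.
Only numpy, scipy, OpenCV 4.12 (cv2) and the standard library are available. Lean on these libraries where they do the work, as an engineer would, in place of code of your own. Each camera call takes 0.05 s, during which the arm holds its last target. There are 200 camera calls.

## Working session

There is one attempt and no reset: what is moved stays moved. The work goes in short steps, Python scripts to look and compute and a tool call to move; the robot and the scene stay as the last step left them, time stands still between calls to the robot, and variables do not carry over. Pictures are saved under pics/ and viewed, at most 14 in all, crops included, and the job is handed in when it is done.

Besides the shell and the picture viewer there is one more tool, called after "Emit:" as name([rows], argument=value, ...), one row to a line, values as JSON. drive_tool: Moves the arm, as the interface text tells. Its arguments: {"type":"object","properties":{"deltas":{"type":"array","items":{"type":"array","items":{"type":"number"}}}},"required":["deltas"]}

```bash
mkdir -p pics; ls; python3 - <<'E'
from rig import *
import cv2
for n in("side","top"):
    cv2.imwrite(f"pics/{n}0.png",capture(n)); print(n,camera_info(n))
s=get_state();print(s)
E
```

```text
pics
side {'K': array([[446.57074916,   0.        , 321.93965962],
       [  0.        , 446.57074916, 236.77535778],
       [  0.        ,   0.        ,   1.        ]]), 'k1': 0.03800007564933171, 'R': array([[ 0.67600234, -0.73689816, -0.00139153],
       [-0.54696201, -0.50049491, -0.67107183],
       [ 0.49381514,  0.45440725, -0.74139103]]), 't': array([-295.64999593,  307.20317878,  548.46900008])}
top {'K': array([[552.71685298,   0.        , 316.73525398],
       [  0.        , 552.71685298, 236.21923419],
       [  0.        ,   0.        ,   1.        ]]), 'k1': -0.09671843090613438, 'R': array([[-0.02096663, -0.99977559,  0.00302718],
       [-0.99187967,  0.02042096, -0.12552969],
       [ 0.1254397 , -0.00563454, -0.99208524]]), 't': array([  57.51320281,  475.09191975, 1140.61582194])}
{'time': 0.1, 'joint_positions': array([ 1.09143764,  0.33279831, -0.06472652,  1.46084109,  0.02159387,
        1.34990119, -0.08850988]), 'dq': array([-0.00024764, -0.0006324 ,  0.00067357, -0.00390337, -0.00034502,
       -0.0023435 ,  0.00078532]), 'effort': array([ 1.62150034e-03, -6.24542069e+01,  2.44579482e-02, -3.90719819e+01,
       -6.15482521e-02,  3.64375266e-02,  2.81282513e-05]), 'position': array([ 275.51383712, -560.6166962 ,  221.84779407]), 'tool_rot': array([-6.05014457e-04,  9.74030694e-01,  2.26415137e-01, -1.62061156e-04]), 'contact_force': array([-0.41398642, -0.09126816,  0.4490536 ]), 'moment': array([ 0.0056215 ,  0.01474246, -0.01591711]), 'grasp_force': 0.0, 'grip_width': 87.32558131950583}
```

View pics/top0.png

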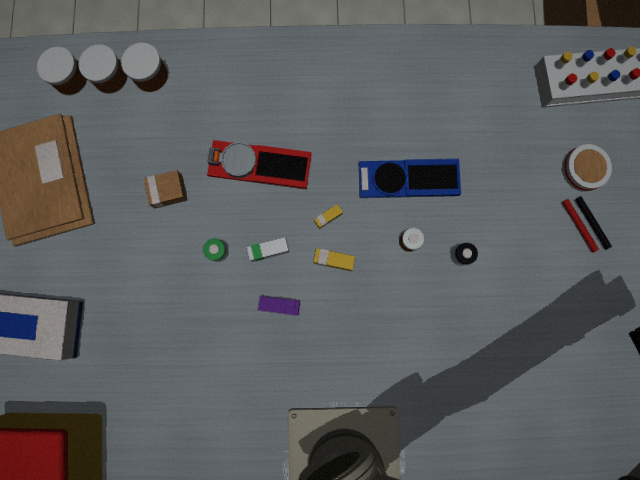

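View pics/side0.png

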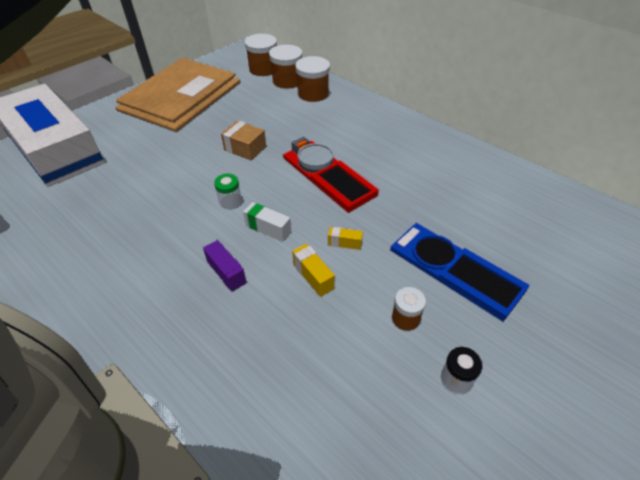

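Candidates in the top view:
- **Yellow boxes:** large at (334,259), chosen; small at (328,216), a look-alike.
- **Purple box:** (279,305), a look-alike.
- **White and green box:** (268,248), chosen.
- **White-cap amber jars:** small at (412,239), chosen; the big ones at (57–141,65) are look-alikes.
- **Black cap:** (466,253), chosen.
- **Green cap:** (214,249), to be left alone, as is the carton at (165,188).

Next is one close crop to check the choice.

```bash
python3 - <<'E'
import cv2,numpy as np
t=cv2.imread("pics/top0.png");s=cv2.imread("pics/side0.png")
a=cv2.resize(t[135:275,200:500],(800,373),interpolation=cv2.INTER_CUBIC)
b=cv2.resize(s[195:300,215:400],(400,227),interpolation=cv2.INTER_CUBIC)
c=cv2.resize(s[275:400,350:500],(400,227)[:2],interpolation=cv2.INTER_CUBIC)
cv2.imwrite("pics/crop.png",np.vstack([a,np.hstack([b,c])]))
E
```

```text
(no output)
```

View pics/crop.png

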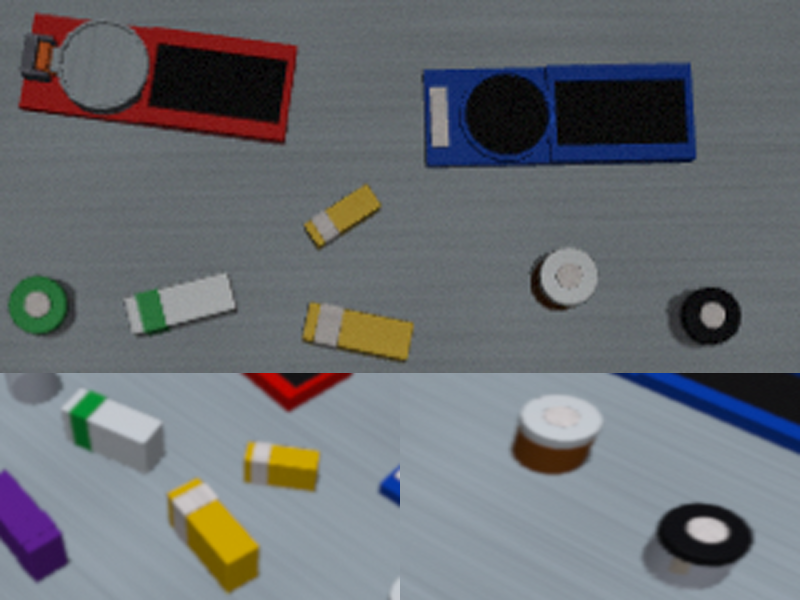

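The crop confirms the picks: the large yellow box with the white band, the white box with the green band, the white-cap amber jar, and the black cap with a paper disc. I'll measure them next.

```bash
cat > h.py <<'E'
from rig import *
import cv2,numpy as np
def rays(n,px):
    c=camera_info(n);K=c["K"];u=(np.atleast_2d(px)-K[:2,2])/K[0,0]
    x=u.copy()
    for _ in range(20): x=u/(1+c["k1"]*(x**2).sum(1,keepdims=True))
    d=np.c_[x,np.ones(len(x))]@c["R"]
    return -c["R"].T@c["t"],d
def plane(n,px,z):
    o,d=rays(n,px);return o+d*((z-o[2])/d[:,2])[:,None]
def tri(pt,ps):
    o1,d1=rays("top",pt);o2,d2=rays("side",ps);d1,d2=d1[0],d2[0]
    a=np.linalg.lstsq(np.c_[d1,-d2],o2-o1,rcond=None)[0]
    p,q=o1+a[0]*d1,o2+a[1]*d2
    return (p+q)/2,np.linalg.norm(p-q)
def blob(m,seed,r=60):
    n,l,st,ce=cv2.connectedComponentsWithStats(m.astype(np.uint8))
    ok=[i for i in range(1,n) if st[i,4]>8]
    i=min(ok,key=lambda i:np.hypot(*(ce[i]-seed)))
    b=(l==i).astype(np.uint8);c=max(cv2.findContours(b,0,1)[0],key=cv2.contourArea)
    return ce[i],st[i,4],c
E
cat > m.py <<'E'
from h import *
T=cv2.imread("pics/top0.png");S=cv2.imread("pics/side0.png")
HT,HS=[cv2.cvtColor(i,cv2.COLOR_BGR2HSV).astype(int) for i in(T,S)]
def probe(H,p): x,y=p; return H[y,x].tolist()
print("side yel top/side",[probe(HS,p) for p in[(312,265),(325,285),(307,272),(303,250),(300,262)]])
print("top yel",[probe(HT,p) for p in[(340,260),(322,257),(335,268),(352,268)]])
print("side white",[probe(HS,p) for p in[(270,217),(270,227),(287,228),(255,212),(250,216),(256,225)]])
print("top white",[probe(HT,p) for p in[(275,247),(256,250),(278,255),(250,252),(300,250)]])
print("bg side",probe(HS,(280,290)), "pad",probe(HT,(240,160)),probe(HS,(316,157)),"wcap",probe(HT,(407,236)),probe(HS,(400,297)),"blk",probe(HT,(466,262)),probe(HS,(452,362)),"bay",probe(HT,(283,166)),probe(HT,(435,177)),probe(HS,(345,182)),probe(HS,(485,278)))
E
python3 m.py
```

```text
side yel top/side [[24, 255, 201], [24, 255, 111], [24, 255, 107], [11, 14, 197], [21, 81, 113]]
top yel [[23, 181, 152], [9, 12, 146], [60, 5, 95], [24, 173, 146]]
side white [[105, 12, 205], [105, 17, 123], [107, 18, 100], [70, 246, 138], [70, 239, 82], [70, 94, 95]]
top white [[98, 6, 162], [66, 157, 114], [105, 11, 92], [80, 5, 160], [100, 20, 112]]
bg side [103, 33, 164] pad [99, 22, 115] [103, 33, 161] wcap [113, 6, 160] [109, 14, 206] blk [60, 46, 11] [120, 61, 21] bay [30, 28, 9] [150, 17, 15] [120, 13, 19] [120, 13, 20]
```

```bash
cat > m.py <<'E'
from h import *
T=cv2.imread("pics/top0.png");S=cv2.imread("pics/side0.png")
HT,HS=[cv2.cvtColor(i,cv2.COLOR_BGR2HSV).astype(int) for i in(T,S)]
def f(H): return H[...,0],H[...,1],H[...,2]
def near(m,p,r):
    y,x=np.indices(m.shape);return m&(np.hypot(x-p[0],y-p[1])<r)
h,s,v=f(HT);H,Q,V=f(HS)
yt=((h>15)&(h<35)&(s>90)&(v>100))|((v>128)&(s<40)); ys=((H>15)&(H<35)&(Q>120)&(V>155))|((Q<26)&(V>170))
wt=((h>50)&(h<85)&(s>90)&(v>80))|((v>128)&(s<40)); ws=((H>55)&(H<85)&(Q>100)&(V>105))|((Q<26)&(V>160))
def box(name,mt,ms,pt,ps):
    ct,at,c1=blob(near(mt,pt,32),pt);cs,as_,c2=blob(near(ms,ps,35),ps)
    r=cv2.minAreaRect(c1);r2=cv2.boxPoints(r)
    P,e=tri(ct,cs);w=plane("top",cv2.boxPoints(r).astype(float),40)
    a,b=w[1]-w[0],w[2]-w[1];L=a if np.linalg.norm(a)>np.linalg.norm(b) else b
    m=plane("top",c1[:,0].astype(float),40)[:,:2]
    ang=np.degrees(np.arctan2(L[1],L[0]))%180
    print(name,"tri",P.round(1),"gap",e.round(1),"plane40",plane("top",ct,40)[0].round(1),"rectc",w.mean(0).round(1),"size",np.linalg.norm(a).round(),np.linalg.norm(b).round(),"long axis deg",ang.round(1),at,as_)
box("yellow",yt,ys,(334,259),(311,264));box("white",wt,ws,(268,248),(268,217))
def disc(name,mt,ms,pt,ps,z,rt=16,rs=22):
    ct,at,c1=blob(near(mt,pt,rt),pt);cs,as_,c2=blob(near(ms,ps,rs),ps)
    e1=cv2.minAreaRect(c1);e2=cv2.minAreaRect(c2)
    P,e=tri(ct,cs);P2,_=tri(e1[0],e2[0])
    print(name,"tri",P.round(1),"rects",P2.round(1),"gap",e.round(1),"plane",plane("top",ct,z)[0].round(1),e1[1],e2[1])
disc("blackdisc",(v>90)&(s<40),(V>130)&(Q<40),(467,253),(465,361),56,6,9)
disc("blackcap",(v<40),(V<60),(466,253),(464,364),56)
disc("whitecap",(v>125)&(s<40),(V>150)&(Q<28),(413,239),(410,300),56)
disc("greencap",(h>50)&(h<85)&(s>90),(H>50)&(H<85)&(Q>100),(214,249),(227,183),56)
disc("redbay",(v<45),(V<60),(283,166),(347,183),12,35,45)
disc("bluebay",(v<45),(V<60),(433,177),(485,278),12,35,55)
disc("well",(v<45),(V<60),(390,178),(435,251),12,22,30)
# outlines
for n,mt,ms,p in(("red",((h<10)|(h>170))&(s>110)&(v>40),None,(260,165)),("blue",(h>100)&(h<130)&(s>110)&(v>40),None,(410,178))):
    ct,at,c=blob(near(mt,p,62),p);r=cv2.boxPoints(cv2.minAreaRect(c)).astype(float);w=plane("top",r,18)
    a=w[1]-w[0];b=w[2]-w[1];L=a if np.linalg.norm(a)>np.linalg.norm(b) else b
    print(n,w.mean(0).round(1),np.linalg.norm(a).round(),np.linalg.norm(b).round(),np.degrees(np.arctan2(L[1],L[0])).round(1)%180)
for n,p,rr in(("redbay",(283,166),35),("bluebay",(433,177),35)):
    ct,at,c=blob(near(v<45,p,rr),p);w=plane("top",cv2.boxPoints(cv2.minAreaRect(c)).astype(float),12)
    a=w[1]-w[0];b=w[2]-w[1];L=a if np.linalg.norm(a)>np.linalg.norm(b) else b
    print(n,w.mean(0).round(1),np.linalg.norm(a).round(),np.linalg.norm(b).round(),np.degrees(np.arctan2(L[1],L[0])).round(1)%180)
g=cv2.HoughCircles(cv2.resize(T[130:190,205:275],None,fx=4,fy=4,interpolation=2)[...,1],cv2.HOUGH_GRADIENT,1,40,param1=80,param2=15,minRadius=55,maxRadius=90)
gc=g[0,0];p=(gc[:2]+.5)/4-.5+[205,130];print("pad circ px",p,gc[2]/4,plane("top",p,28)[0].round(1))
sp=cv2.resize(S[135:180,290:345],None,fx=4,fy=4,interpolation=2);cv2.imwrite("pics/pads.png",cv2.resize(sp,None,fx=2,fy=2))
E
python3 m.py
```

```text
yellow tri [428.   11.3  34.7] gap 1.9 plane40 [426.8  12.1  40. ] rectc [427.1  12.9  40. ] size 30.0 84.0 long axis deg 77.4 550 674
white tri [454.5 151.4  32.8] gap 5.9 plane40 [451.3 152.5  40. ] rectc [451.9 153.1  40. ] size 83.0 31.0 long axis deg 104.0 538 488
blackdisc tri [ 431.8 -263.9   55.5] rects [ 431.5 -264.1   56. ] gap 0.7 plane [ 431.6 -263.5   56. ] (8.0, 8.0) (12.0, 14.0)
blackcap tri [ 432.2 -264.1   44.2] rects [ 432.3 -264.3   47.9] gap 1.1 plane [ 430.8 -260.3   56. ] (20.0, 22.0) (33.0, 34.0)
whitecap tri [ 465.3 -152.9   54.1] rects [ 465.6 -152.7   53.7] gap 0.8 plane [ 464.8 -152.3   56. ] (20.0, 20.0) (28.621667861938477, 28.174455642700195)
greencap tri [451.6 262.7  45.6] rects [451.3 262.6  47.3] gap 0.5 plane [450.3 260.9  56. ] (20.0, 22.0) (20.0, 23.0)
redbay tri [636.  121.2  11.8] rects [635.8 121.3  12. ] gap 1.3 plane [635.4 121.6  12. ] (48.73780822753906, 23.35135841369629) (47.536537170410156, 18.5936279296875)
bluebay tri [ 605.7 -209.8   12.1] rects [ 604.9 -209.    14.4] gap 1.9 plane [ 605.1 -209.    12. ] (23.0, 49.0) (70.09803771972656, 22.863750457763672)
well tri [ 604.5 -114.7   13.3] rects [ 603.9 -114.9   14.1] gap 0.4 plane [ 604.7 -114.8   12. ] (29.0, 30.0) (26.0, 37.0)
red [640.5 170.8  18. ] 84.0 222.0 81.2
blue [ 602.4 -157.6   18. ] 223.0 84.0 90.0
redbay [635.6 121.7  12. ] 53.0 107.0 81.0
bluebay [ 605.3 -209.3   12. ] 109.0 52.0 89.2
pad circ px [237.5 158. ] 17.475 [650.8 215.7  28. ]
```

```bash
echo
```

```text
(no output)
```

Height checks for the boxes and pad, plus a helper that turns targets into tool deltas.

```bash
cat > go.py <<'E'
import sys
from h import *
from scipy.spatial.transform import Rotation as Ro
# go.py x y z psi [rows]: tool deltas per row from the measured pose to the target
X,Y,Z,psi=map(float,sys.argv[1:5]);s=get_state()
w=s["tool_rot"];R=Ro.from_quat([w[1],w[2],w[3],w[0]])
c,q=np.cos(np.radians(psi)),np.sin(np.radians(psi))
G=Ro.from_matrix(np.array([[c,q,0],[q,-c,0],[0,0,-1]]))
d=np.array([X,Y,Z])-s["position"];rv=(R.inv()*G).as_rotvec(degrees=True)
n=int(sys.argv[5]) if len(sys.argv)>5 else int(max(np.ceil(np.linalg.norm(d)/60),np.ceil(np.linalg.norm(rv)/10),1))
print("t",s["time"],"pos",s["position"].round(1),"F",s["contact_force"].round(1),"w",round(s["grip_width"],1),"rows",n)
for k in range(n):
    Rk=R*Ro.from_rotvec(rv*(k)/n,degrees=True);print((rv/n).round(1),(Rk.inv().apply(d)/n/10).round(2))
E
cat >> m.py <<'E'
print('---')
P,e=tri((237.5,158.),(316.5,157));print("pad tri",P.round(1),e.round(1))
for n,mt,ms,pt,ps in(("y",yt,ys,(334,259),(311,264)),("w",wt,ws,(268,248),(268,217))):
    Pt=cv2.boxPoints(cv2.minAreaRect(blob(near(mt,pt,32),pt)[2]))
    c=cv2.convexHull(blob(near(ms,ps,35),ps)[2]);q=cv2.approxPolyDP(c,4,True)[:,0].astype(float)
    c0=camera_info("side")
    for a in Pt:
        best=min((tri(a,b)[1],*tri(a,b)[0].round(1),*b) for b in q);print(n,a.round(1),[float(round(i,1)) for i in best])
E
python3 m.py | sed -n '/---/,$p'; python3 go.py 432 -264 130 60
```

```text
---
pad tri [654.7 216.6  17. ] 2.1
y [312.9 261.6] [3.5, 423.3, 55.8, 37.4, 293.0, 250.0]
y [315.7 247.7] [8.3, 455.3, 47.8, 26.2, 311.0, 246.0]
y [354.9 255.6] [0.6, 432.5, -31.3, 36.8, 334.0, 275.0]
y [352.1 269.4] [0.1, 403.6, -24.6, 40.6, 319.0, 282.0]
w [245.6 246.3] [10.1, 462.0, 195.7, 29.1, 257.0, 203.0]
w [283.9 236. ] [1.0, 477.8, 116.5, 34.8, 290.0, 217.0]
w [287.7 250. ] [3.6, 445.5, 110.1, 41.4, 278.0, 226.0]
w [249.4 260.3] [8.9, 431.6, 188.3, 29.9, 247.0, 213.0]
t 0.1 pos [ 275.5 -560.6  221.8] F [-0.4 -0.1  0.4] w 87.3 rows 6
[-0.  -0.  -5.6] [ 4.52 -3.28  1.53]
[-0.  -0.  -5.6] [ 4.82 -2.82  1.53]
[-0.  -0.  -5.6] [ 5.08 -2.34  1.53]
[-0.  -0.  -5.6] [ 5.28 -1.83  1.53]
[-0.  -0.  -5.6] [ 5.44 -1.3   1.53]
[-0.  -0.  -5.6] [ 5.54 -0.76  1.53]
```

Emit:
drive_tool([
  [0, 0, -5.6, 4.5, -3.3, 1.5, 7.5],
  [0, 0, -5.6, 4.8, -2.8, 1.5, 7.5],
  [0, 0, -5.6, 5.1, -2.3, 1.5, 7.5],
  [0, 0, -5.6, 5.3, -1.8, 1.5, 7.5],
  [0, 0, -5.6, 5.4, -1.3, 1.5, 7.5],
])

```text
time: 0.72
position: [407.1, -313.0, 147.0]
tool_rot: [-0.0, 0.89, 0.457, -0.0]
contact_force: [0.8, -0.9, -0.5]
grip_width: 75.1
grasp_force: 0.0
```

```bash
python3 go.py 432 -264 100 60
```

```text
t 0.725 pos [ 407.1 -313.   147. ] F [ 0.8 -0.9 -0.5] w 75.1 rows 2
[-0.   0.  -2.8] [ 2.72 -0.41  2.35]
[-0.   0.  -2.8] [ 2.73 -0.28  2.35]
```

Emit:
drive_tool([
  [0, 0, -2.8, 2.7, -0.4, 2.3, 7.5],
  [0, 0, -2.8, 2.7, -0.3, 2.3, 7.5],
  [0, 0, 0, 0, 0, 0, 7.5],
  [0, 0, 0, 0, 0, 0, 7.5],
])

```text
time: 1.23
position: [431.2, -267.0, 101.9]
tool_rot: [0.0, 0.867, 0.498, -0.0]
contact_force: [-0.7, -0.9, 0.4]
grip_width: 75.2
grasp_force: 0.0
```

```bash
python3 go.py 432 -264 16 60 3
```

```text
t 1.225 pos [ 431.2 -267.   101.9] F [-0.7 -0.9  0.4] w 75.2 rows 3
[ 0.   0.  -0.1] [ 0.1  -0.03  2.86]
[ 0.   0.  -0.1] [ 0.1  -0.03  2.86]
[ 0.   0.  -0.1] [ 0.1  -0.03  2.86]
```

Emit:
drive_tool([
  [0, 0, 0, 0.1, 0, 3.0, 7.5],
  [0, 0, 0, 0.1, 0, 3.0, 7.5],
  [0, 0, 0, 0.1, 0, 2.6, 7.5],
  [0, 0, 0, 0, 0, 0, 3.0],
  [0, 0, 0, 0, 0, 0, 3.0],
])

```text
time: 1.85
position: [433.4, -264.7, 16.9]
tool_rot: [0.001, 0.867, 0.498, 0.0]
contact_force: [0.8, -0.2, 0.1]
grip_width: 61.9
grasp_force: 0.0
```

Emit:
drive_tool([
  [0, 0, 0, 0, 0, 0, 3.0],
  [0, 0, 0, 0, 0, 0, 3.0],
  [0, 0, 0, 0, 0, -1.5, 3.0],
  [0, 0, 0, 0, 0, -4, 3.0],
  [0, 0, 0, 0, 0, -5.5, 3.0],
])

```text
time: 2.48
position: [432.2, -263.1, 126.9]
tool_rot: [-0.001, 0.867, 0.498, -0.0]
contact_force: [1.4, -1.4, -1.1]
grip_width: 45.6
grasp_force: 30.0
```

```bash
python3 go.py 650.5 215 110 81 11
```

```text
t 2.475 pos [ 432.2 -263.1  126.9] F [ 1.4 -1.4 -1.1] w 45.6 rows 11
[-0.  -0.  -1.9] [ 4.75 -0.47  0.16]
[-0.  -0.  -1.9] [ 4.77 -0.31  0.16]
[-0.  -0.  -1.9] [ 4.78 -0.15  0.16]
[-0.  -0.  -1.9] [4.78 0.01 0.15]
[-0.  -0.  -1.9] [4.77 0.17 0.15]
[-0.  -0.  -1.9] [4.77 0.33 0.15]
[-0.  -0.  -1.9] [4.75 0.49 0.15]
[-0.  -0.  -1.9] [4.73 0.65 0.15]
[-0.  -0.  -1.9] [4.71 0.81 0.15]
[-0.  -0.  -1.9] [4.68 0.97 0.15]
[-0.  -0.  -1.9] [4.64 1.12 0.15]
```

Gripped (45.6 mm, 30 N). Path clear at this height.

Emit:
drive_tool([
  [0, 0, -1.9, 4.5, -0.5, 0, 3.0],
  [0, 0, -1.9, 4.8, -0.3, 0, 3.0],
  [0, 0, -1.9, 4.8, -0.2, 0, 3.0],
  [0, 0, -1.9, 4.8, 0, 0, 3.0],
  [0, 0, -1.9, 4.8, 0.2, 0, 3.0],
])

```text
time: 3.1
position: [531.8, -46.1, 126.8]
tool_rot: [0.001, 0.822, 0.569, 0.0]
contact_force: [-0.3, -1.3, -0.3]
grip_width: 45.0
grasp_force: 30.0
```

Emit:
drive_tool([
  [0, 0, -1.9, 4.8, 0.3, 0, 3.0],
  [0, 0, -1.9, 4.8, 0.5, 0, 3.0],
  [0, 0, -1.9, 4.7, 0.7, 0, 3.0],
  [0, 0, -1.9, 4.7, 0.8, 0, 3.0],
  [0, 0, -1.9, 4.7, 1.0, 0, 3.0],
])

```text
time: 3.72
position: [632.6, 171.0, 126.7]
tool_rot: [0.0, 0.773, 0.635, 0.0]
contact_force: [0.8, -0.0, -0.9]
grip_width: 45.2
grasp_force: 30.0
```

```bash
python3 go.py 650.5 215 90 81 2
```

```text
t 3.725 pos [632.6 171.  126.7] F [ 0.8 -0.  -0.9] w 45.2 rows 2
[ 0.   0.  -1.1] [2.33 0.45 1.84]
[ 0.   0.  -1.1] [2.32 0.5  1.84]
```

Emit:
drive_tool([
  [0, 0, -1.1, 2.3, 0.5, 1.8, 3.0],
  [0, 0, -1.1, 2.1, 0.5, 1.8, 3.0],
  [0, 0, 0, 0, 0, 0, 3.0],
  [0, 0, 0, 0, 0, 0, 3.0],
])

```text
time: 4.22
position: [650.3, 210.3, 90.8]
tool_rot: [0.0, 0.761, 0.649, 0.0]
contact_force: [0.0, -0.9, -1.1]
grip_width: 45.4
grasp_force: 30.0
```

```bash
python3 go.py 650.5 215 48 81 2; python3 - <<'E'
from h import *
t=capture("top")[110:200,190:330];s=capture("side")[90:220,260:400]
cv2.imwrite("pics/c2.png",np.hstack([cv2.resize(t,(400,257)),cv2.resize(s,(400,371))[:257]]) if 0 else cv2.hconcat([cv2.resize(t,(400,371)),cv2.resize(s,(400,371))]))
E
```

```text
t 4.225 pos [650.3 210.3  90.8] F [ 0.  -0.9 -1.1] w 45.4 rows 2
[ 0.  0. -0.] [ 0.23 -0.03  2.14]
[ 0.  0. -0.] [ 0.23 -0.03  2.14]
```

View pics/c2.png

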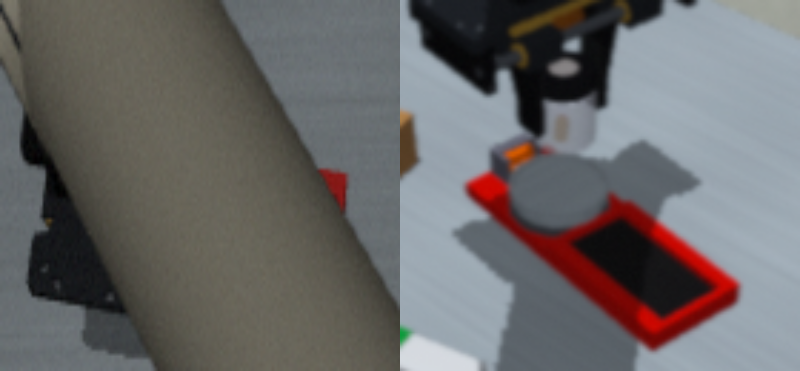

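The side crop shows the jar held upright just above the pad, whose upper face is centred near side pixel (315.3,156.5). The orange pawl is at the left. I'll lower it gently.

Emit:
drive_tool([
  [0, 0, 0, 0.25, 0, 2.0, 3.0],
  [0, 0, 0, 0.2, 0, 1.9, 3.0],
  [0, 0, 0, 0, 0, 0, 3.0],
  [0, 0, 0, 0, 0, 0, 3.0],
])

```text
time: 4.82
position: [650.6, 215.8, 50.5]
tool_rot: [-0.0, 0.761, 0.649, -0.0]
contact_force: [0.5, 0.2, 0.5]
grip_width: 45.9
grasp_force: 30.0
```

```bash
python3 -c "
from h import *
print(tri((237.5,158.),(315.3,156.5)),tri((238.2,158.3),(315.8,156)))"; python3 go.py 650.5 215 44 81 2
```

```text
(array([653.15355914, 217.03640471,  19.1883174 ]), np.float64(0.22381138068922007)) (array([651.87168599, 214.83288622,  22.31176737]), np.float64(0.5257600050225303))
t 4.825 pos [650.6 215.8  50.5] F [0.5 0.2 0.5] w 45.9 rows 2
[-0. -0. -0.] [-0.04  0.    0.32]
[-0. -0. -0.] [-0.04  0.    0.32]
```

Emit:
drive_tool([
  [0, 0, 0, 0, 0, 0.3, 3.0],
  [0, 0, 0, 0, 0, 0.2, 3.0],
  [0, 0, 0, 0, 0, 0.1, 3.0],
  [0, 0, 0, 0, 0, 0, 3.0],
])

```text
time: 5.32
position: [650.7, 215.7, 44.7]
tool_rot: [0.0, 0.761, 0.649, 0.0]
contact_force: [-0.1, 0.3, 0.4]
grip_width: 45.3
grasp_force: 30.0
```

Emit:
drive_tool([
  [0, 0, 0, 0, 0, 0.2, 3.0],
  [0, 0, 0, 0, 0, 0.2, 3.0],
  [0, 0, 0, 0, 0, 0, 3.0],
])

```text
time: 5.7
position: [650.8, 215.7, 41.5]
tool_rot: [0.0, 0.761, 0.649, 0.0]
contact_force: [-3.1, -1.8, 7.0]
grip_width: 45.8
grasp_force: 30.0
```

Emit:
drive_tool([
  [0, 0, 0, 0, 0, 0.3, 3.0],
  [0, 0, 0, 0, 0, 0.3, 3.0],
  [0, 0, 0, 0, 0, 0.3, 3.0],
  [0, 0, 0, 0, 0, 0, 3.0],
])

```text
time: 6.2
position: [651.1, 215.9, 32.3]
tool_rot: [0.0, 0.761, 0.649, 0.0]
contact_force: [-1.4, -0.3, 5.5]
grip_width: 45.4
grasp_force: 30.0
```

Emit:
drive_tool([
  [0, 0, 0, 0, 0, 0.15, 3.0],
  [0, 0, 0, 0, 0, 0, 3.0],
])

```text
time: 6.45
position: [651.1, 215.9, 30.9]
tool_rot: [0.0, 0.761, 0.649, 0.0]
contact_force: [-1.7, -1.1, 6.5]
grip_width: 45.6
grasp_force: 30.0
```

Emit:
drive_tool([
  [0, 0, 0, 0, 0, 0.15, 3.0],
  [0, 0, 0, 0, 0, 0, 3.0],
])

```text
time: 6.7
position: [651.1, 215.9, 30.1]
tool_rot: [0.0, 0.761, 0.649, 0.001]
contact_force: [-3.5, -1.6, 12.1]
grip_width: 45.3
grasp_force: 30.0
```

Emit:
drive_tool([
  [0, 0, 0, 0, 0, -0.2, 3.0],
  [0, 0, 0, 0, 0, -0.2, 3.0],
  [0, 0, 0, 0, 0, 0, 3.0],
])

```text
time: 7.08
position: [651.1, 215.9, 33.2]
tool_rot: [0.0, 0.761, 0.649, 0.001]
contact_force: [-0.6, -0.6, 5.2]
grip_width: 45.5
grasp_force: 30.0
```

Emit:
drive_tool([
  [0, 0, 0, 0, 0, -0.1, 3.0],
  [0, 0, 0, 0, 0, 0, 3.0],
  [0, 0, 0, 0, 0, 0, 3.0],
])

```text
time: 7.45
position: [650.7, 215.8, 33.5]
tool_rot: [0.0, 0.761, 0.649, 0.0]
contact_force: [0.8, 0.4, 2.0]
grip_width: 45.7
grasp_force: 30.0
```

Emit:
drive_tool([
  [0, 0, 0, 0, 0, -0.1, 3.0],
  [0, 0, 0, 0, 0, 0, 3.0],
  [0, 0, 0, 0, 0, 0, 3.0],
])

```text
time: 7.82
position: [650.4, 215.5, 34.2]
tool_rot: [-0.0, 0.761, 0.649, -0.0]
contact_force: [0.3, 1.0, -0.0]
grip_width: 45.6
grasp_force: 30.0
```

Force is at zero with the pad about 11 mm down, so it has latched. Releasing now.

Emit:
drive_tool([
  [0, 0, 0, 0, 0, 0, 6.5],
  [0, 0, 0, 0, 0, 0, 6.5],
  [0, 0, 0, 0, 0, 0, 6.5],
  [0, 0, 0, 0, 0, -2.5, 6.5],
  [0, 0, 0, 0, 0, -5, 6.5],
])

```text
time: 8.45
position: [649.4, 215.0, 108.2]
tool_rot: [-0.001, 0.761, 0.649, -0.002]
contact_force: [0.3, -0.1, -0.7]
grip_width: 64.6
grasp_force: 0.0
```

```bash
python3 go.py 465.3 -152.8 110 80 9
```

```text
t 8.45 pos [649.4 215.  108.2] F [ 0.3 -0.1 -0.7] w 64.6 rows 9
[-0.   0.   0.1] [-4.36 -1.38 -0.01]
[-0.   0.   0.1] [-4.36 -1.37 -0.01]
[-0.   0.   0.1] [-4.36 -1.36 -0.01]
[-0.   0.   0.1] [-4.36 -1.35 -0.01]
[-0.   0.   0.1] [-4.37 -1.35 -0.01]
[-0.   0.   0.1] [-4.37 -1.34 -0.01]
[-0.   0.   0.1] [-4.37 -1.33 -0.02]
[-0.   0.   0.1] [-4.37 -1.32 -0.02]
[-0.   0.   0.1] [-4.38 -1.31 -0.02]
```

Emit:
drive_tool([
  [0, 0, 0, -4.4, -1.4, -0.3, 7.5],
  [0, 0, 0, -4.4, -1.4, 0, 7.5],
  [0, 0, 0, -4.4, -1.4, 0, 7.5],
  [0, 0, 0, -4.4, -1.4, 0, 7.5],
  [0, 0, 0, -4.4, -1.4, 0, 7.5],
])

```text
time: 9.07
position: [546.3, 8.0, 112.7]
tool_rot: [0.0, 0.761, 0.649, 0.0]
contact_force: [0.6, -0.6, 0.8]
grip_width: 75.1
grasp_force: 0.0
```

Emit:
drive_tool([
  [0, 0, 0, -4.4, -1.3, 0, 7.5],
  [0, 0, 0, -4.4, -1.3, 0, 7.5],
  [0, 0, 0, -4.4, -1.3, 0, 7.5],
  [0, 0, 0, -3.5, -1.0, 0, 7.5],
  [0, 0, 0, 0, 0, 0, 7.5],
])

```text
time: 9.7
position: [471.2, -150.8, 112.6]
tool_rot: [0.0, 0.762, 0.647, -0.001]
contact_force: [1.4, 1.2, 0.3]
grip_width: 75.2
grasp_force: 0.0
```

```bash
python3 go.py 465.3 -152.8 16 80 3;python3 - <<'E'
from h import *
t=capture("top")[120:280,190:480];s=capture("side")[120:280,200:420]
cv2.imwrite("pics/c3.png",cv2.vconcat([cv2.resize(t,(543,300)),cv2.copyMakeBorder(cv2.resize(s,(412,300)),0,0,0,131,0)]))
E
```

```text
t 9.7 pos [ 471.2 -150.8  112.6] F [1.4 1.2 0.3] w 75.2 rows 3
[-0.   0.   0.2] [-0.09 -0.18  3.22]
[-0.   0.   0.2] [-0.1  -0.18  3.22]
[-0.   0.   0.2] [-0.1  -0.18  3.22]
```

View pics/c3.png

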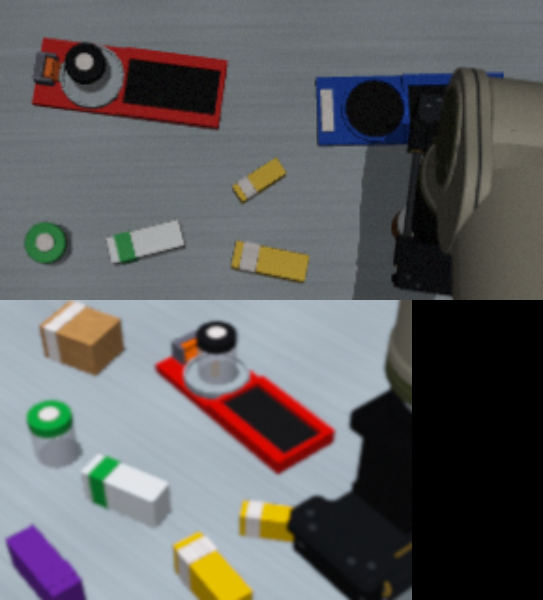

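The black-capped jar stands upright and centred on the pad, with its cap at (85,62) in the crop, and nothing else has moved. On to the amber jar.

Emit:
drive_tool([
  [0, 0, 0, -0.1, -0.5, 2.5, 7.5],
  [0, 0, 0, 0, 0, 3.5, 7.5],
  [0, 0, 0, 0, 0, 3.6, 7.5],
  [0, 0, 0, 0, 0, 0, 3.0],
  [0, 0, 0, 0, 0, 0, 3.0],
])

```text
time: 10.42
position: [468.4, -147.4, 17.8]
tool_rot: [0.0, 0.76, 0.65, 0.001]
contact_force: [0.1, -0.3, 0.2]
grip_width: 62.4
grasp_force: 0.0
```

Emit:
drive_tool([
  [0, 0, 0, 0, 0, 0, 3.0],
  [0, 0, 0, 0, 0, 0, 3.0],
  [0, 0, 0, 0, 0, -1.5, 3.0],
  [0, 0, 0, 0, 0, -4, 3.0],
  [0, 0, 0, 0, 0, -3, 3.0],
])

```text
time: 11.05
position: [467.7, -148.0, 104.0]
tool_rot: [0.001, 0.761, 0.649, 0.0]
contact_force: [0.2, 0.3, -1.2]
grip_width: 45.3
grasp_force: 30.0
```

```bash
python3 go.py 604.7 -115 85 90 4
```

```text
t 11.05 pos [ 467.7 -148.   104. ] F [ 0.2  0.3 -1.2] w 45.3 rows 4
[ 0.   0.  -2.3] [1.35 3.25 0.48]
[ 0.   0.  -2.3] [1.22 3.3  0.48]
[ 0.   0.  -2.3] [1.09 3.35 0.48]
[ 0.   0.  -2.3] [0.96 3.39 0.48]
```

Emit:
drive_tool([
  [0, 0, -2.3, 1.5, 3.2, 0.4, 3.0],
  [0, 0, -2.3, 1.4, 3.3, 0.4, 3.0],
  [0, 0, -2.3, 1.2, 3.3, 0.4, 3.0],
  [0, 0, -2.3, 1.0, 3.4, 0.4, 3.0],
  [0, 0, 0, 0, 0, 0, 3.0],
])

```text
time: 11.68
position: [605.4, -108.6, 86.0]
tool_rot: [-0.0, 0.705, 0.709, 0.001]
contact_force: [-1.5, 0.1, -1.3]
grip_width: 45.3
grasp_force: 30.0
```

Emit:
drive_tool([
  [0, 0, 0, 0, 0, 0, 3.0],
])

```text
time: 11.8
position: [603.4, -110.3, 86.1]
tool_rot: [-0.0, 0.706, 0.708, -0.0]
contact_force: [-0.0, -0.0, -0.3]
grip_width: 45.5
grasp_force: 30.0
```

```bash
python3 go.py 604.7 -110.5 34 90 2
```

```text
t 11.8 pos [ 603.4 -110.3   86.1] F [-0.  -0.  -0.3] w 45.5 rows 2
[-0.   0.   0.1] [-0.01  0.06  2.6 ]
[-0.   0.   0.1] [-0.01  0.06  2.6 ]
```

Emit:
drive_tool([
  [0, 0, 0, 0, 0.1, 2.8, 3.0],
  [0, 0, 0, 0, 0, 2.2, 3.0],
  [0, 0, 0, 0, 0, 0.3, 3.0],
  [0, 0, 0, 0, 0, 0.2, 3.0],
  [0, 0, 0, 0, 0, 0, 3.0],
])

```text
time: 12.42
position: [605.3, -110.3, 31.7]
tool_rot: [0.001, 0.706, 0.708, 0.0]
contact_force: [0.5, 0.2, -0.7]
grip_width: 45.4
grasp_force: 30.0
```

Emit:
drive_tool([
  [0, 0, 0, 0, 0, 0.1, 3.0],
  [0, 0, 0, 0, 0, 0, 3.0],
])

```text
time: 12.68
position: [605.0, -110.1, 29.9]
tool_rot: [0.0, 0.706, 0.708, 0.0]
contact_force: [1.0, -0.4, -1.0]
grip_width: 45.4
grasp_force: 30.0
```

Emit:
drive_tool([
  [0, 0, 0, 0, 0, 0.1, 3.0],
  [0, 0, 0, 0, 0, 0, 3.0],
])

```text
time: 12.92
position: [605.0, -110.1, 29.7]
tool_rot: [0.0, 0.706, 0.708, -0.0]
contact_force: [-5.4, 0.4, 9.8]
grip_width: 45.2
grasp_force: 30.0
```

Emit:
drive_tool([
  [0, 0, 0, 0, 0, 0.1, 3.0],
  [0, 0, 0, 0, 0, 0, 3.0],
])

```text
time: 13.18
position: [605.0, -110.1, 29.7]
tool_rot: [0.0, 0.706, 0.708, -0.0]
contact_force: [-10.5, 0.3, 20.0]
grip_width: 45.7
grasp_force: 30.0
```

Emit:
drive_tool([
  [0, 0, 0, 0, 0, -0.18, 3.0],
  [0, 0, 0, 0, 0, 0, 6.5],
  [0, 0, 0, 0, 0, 0, 6.5],
  [0, 0, 0, 0, 0, 0, 6.5],
  [0, 0, 0, 0, 0, -3, 6.5],
])

```text
time: 13.8
position: [603.1, -109.9, 57.4]
tool_rot: [-0.002, 0.706, 0.708, -0.001]
contact_force: [-0.3, 0.4, -0.1]
grip_width: 64.2
grasp_force: 0.0
```

Emit:
drive_tool([
  [0, 0, 0, 0, 0, -4.5, 6.5],
  [0, 0, 0, 0, 0, -2.5, 6.5],
])

```text
time: 14.05
position: [605.6, -110.0, 131.7]
tool_rot: [0.001, 0.706, 0.708, 0.001]
contact_force: [-0.0, 0.5, -0.5]
grip_width: 64.8
grasp_force: 0.0
```

```bash
python3 go.py 427 12.5 110 77.4 5
```

```text
t 14.05 pos [ 605.6 -110.   131.7] F [-0.   0.5 -0.5] w 64.8 rows 5
[0.  0.  2.6] [ 2.46 -3.57  0.42]
[0.  0.  2.6] [ 2.3  -3.67  0.43]
[0.  0.  2.6] [ 2.13 -3.77  0.43]
[0.  0.  2.6] [ 1.96 -3.86  0.43]
[0.  0.  2.6] [ 1.79 -3.95  0.43]
```

Emit:
drive_tool([
  [0, 0, 2.6, 2.5, -3.6, 0.4, 5.2],
  [0, 0, 2.6, 2.3, -3.7, 0.4, 5.2],
  [0, 0, 2.6, 2.1, -3.8, 0.4, 5.2],
  [0, 0, 2.6, 2.0, -3.9, 0.4, 5.2],
  [0, 0, 2.6, 1.8, -3.9, 0.4, 5.2],
])

```text
time: 14.68
position: [424.4, 14.0, 109.2]
tool_rot: [0.0, 0.782, 0.623, 0.0]
contact_force: [0.6, 0.0, -0.2]
grip_width: 52.0
grasp_force: 0.0
```

Emit:
drive_tool([
  [0, 0, 0, 0, 0, 2, 5.2],
  [0, 0, 0, 0, 0, 0, 5.2],
  [0, 0, 0, 0, 0, 0, 5.2],
])

```text
time: 15.05
position: [426.1, 13.2, 89.9]
tool_rot: [-0.0, 0.782, 0.624, 0.0]
contact_force: [-0.1, -0.6, -0.4]
grip_width: 51.9
grasp_force: 0.0
```

```bash
python3 go.py 427 12.5 13 77.4 3
```

```text
t 15.05 pos [426.1  13.2  89.9] F [-0.1 -0.6 -0.4] w 51.9 rows 3
[ 0.  -0.  -0.1] [-0.02  0.03  2.56]
[ 0.  -0.  -0.1] [-0.02  0.03  2.56]
[ 0.  -0.  -0.1] [-0.02  0.03  2.56]
```

Emit:
drive_tool([
  [0, 0, 0, -0.1, 0.1, 2.6, 5.2],
  [0, 0, 0, 0, 0, 2.6, 5.2],
  [0, 0, 0, 0, 0, 2.3, 5.2],
  [0, 0, 0, 0, 0, 0, 5.2],
  [0, 0, 0, 0, 0, 0, 2.0],
])

```text
time: 15.68
position: [427.2, 12.1, 15.3]
tool_rot: [0.0, 0.782, 0.624, 0.0]
contact_force: [-0.1, 0.7, -0.0]
grip_width: 47.5
grasp_force: 0.0
```

Emit:
drive_tool([
  [0, 0, 0, 0, 0, 0, 2.0],
  [0, 0, 0, 0, 0, 0, 2.0],
  [0, 0, 0, 0, 0, -1.5, 2.0],
  [0, 0, 0, 0, 0, -4, 2.0],
  [0, 0, 0, 0, 0, -4.5, 2.0],
])

```text
time: 16.3
position: [425.8, 12.4, 116.1]
tool_rot: [-0.0, 0.781, 0.624, -0.0]
contact_force: [0.9, -0.3, -1.8]
grip_width: 29.8
grasp_force: 30.0
```

```bash
python3 go.py 635.6 121.7 100 81.1 5
```

```text
t 16.3 pos [425.8  12.4 116.1] F [ 0.9 -0.3 -1.8] w 29.8 rows 5
[-0.  -0.  -0.8] [3.06 3.61 0.32]
[-0.  -0.  -0.8] [3.01 3.65 0.32]
[-0.  -0.  -0.8] [2.96 3.69 0.32]
[-0.  -0.  -0.8] [2.91 3.73 0.32]
[-0.  -0.  -0.8] [2.86 3.77 0.32]
```

Emit:
drive_tool([
  [0, 0, -0.8, 3.1, 3.6, 0.5, 2.0],
  [0, 0, -0.8, 3.0, 3.6, 0.6, 2.0],
  [0, 0, -0.8, 3.0, 3.7, 0.6, 2.0],
  [0, 0, -0.8, 2.9, 3.7, 0.6, 2.0],
  [0, 0, -0.6, 2.9, 3.8, 0.6, 2.0],
])

```text
time: 16.92
position: [637.3, 122.8, 86.2]
tool_rot: [0.0, 0.761, 0.649, 0.0]
contact_force: [0.5, 0.2, 0.5]
grip_width: 30.1
grasp_force: 30.0
```

Emit:
drive_tool([
  [0, 0, 0, 0, 0, 0.5, 2.0],
  [0, 0, 0, 0, 0, 0, 2.0],
  [0, 0, 0, 0, 0, 0, 2.0],
])

```text
time: 17.3
position: [635.5, 121.6, 81.3]
tool_rot: [0.0, 0.761, 0.649, -0.0]
contact_force: [0.5, -0.5, -0.1]
grip_width: 29.9
grasp_force: 30.0
```

```bash
python3 go.py 635.6 121.7 33 81.1 2
```

```text
t 17.3 pos [635.5 121.6  81.3] F [ 0.5 -0.5 -0.1] w 29.9 rows 2
[ 0.   0.  -0.1] [0.01 0.   2.41]
[ 0.   0.  -0.1] [0.01 0.   2.41]
```

Emit:
drive_tool([
  [0, 0, 0, 0, 0, 2.6, 2.0],
  [0, 0, 0, 0, 0, 2.0, 2.0],
  [0, 0, 0, 0, 0, 0.3, 2.0],
  [0, 0, 0, 0, 0, 0.2, 2.0],
  [0, 0, 0, 0, 0, 0, 2.0],
])

```text
time: 17.92
position: [636.2, 122.6, 30.1]
tool_rot: [0.0, 0.761, 0.649, 0.0]
contact_force: [0.4, 0.7, -0.5]
grip_width: 30.0
grasp_force: 30.0
```

Emit:
drive_tool([
  [0, 0, 0, 0, 0, 0.15, 2.0],
  [0, 0, 0, 0, 0, 0, 2.0],
  [0, 0, 0, 0, 0, 0.1, 2.0],
  [0, 0, 0, 0, 0, 0, 2.0],
])

```text
time: 18.42
position: [636.0, 122.5, 27.1]
tool_rot: [0.0, 0.761, 0.649, 0.0]
contact_force: [-0.1, -0.5, 2.1]
grip_width: 29.4
grasp_force: 30.0
```

Emit:
drive_tool([
  [0, 0, 0, 0, 0, 0, 5.0],
  [0, 0, 0, 0, 0, 0, 5.0],
  [0, 0, 0, 0, 0, -2.5, 5.0],
  [0, 0, 0, 0, 0, -4, 5.0],
  [0, 0, 0, 0, 0, -3, 5.0],
])

```text
time: 19.05
position: [636.1, 122.6, 123.5]
tool_rot: [0.0, 0.761, 0.649, 0.0]
contact_force: [0.1, -0.7, -0.0]
grip_width: 50.0
grasp_force: 0.0
```

```bash
python3 go.py 451.7 153 105 104 5
```

```text
t 19.05 pos [636.1 122.6 123.5] F [ 0.1 -0.7 -0. ] w 50.0 rows 5
[ 0.  -0.  -4.6] [ 0.02 -3.74  0.37]
[ 0.  -0.  -4.6] [ 0.32 -3.72  0.37]
[ 0.  -0.  -4.6] [ 0.62 -3.69  0.37]
[ 0.  -0.  -4.6] [ 0.91 -3.63  0.37]
[ 0.  -0.  -4.6] [ 1.2  -3.54  0.37]
```

Emit:
drive_tool([
  [0, 0, -4.6, 0, -3.7, 0.4, 5.4],
  [0, 0, -4.6, 0.3, -3.7, 0.4, 5.4],
  [0, 0, -4.6, 0.6, -3.7, 0.4, 5.4],
  [0, 0, -4.6, 0.9, -3.6, 0.4, 5.4],
  [0, 0, -4.6, 1.2, -3.5, 0.4, 5.4],
])

```text
time: 19.68
position: [451.4, 152.3, 101.7]
tool_rot: [0.0, 0.615, 0.789, 0.0]
contact_force: [0.1, 0.8, 0.6]
grip_width: 53.9
grasp_force: 0.0
```

Emit:
drive_tool([
  [0, 0, 0, 0, 0, 1, 5.4],
  [0, 0, 0, 0, 0, 0, 5.4],
  [0, 0, 0, 0, 0, 0, 5.4],
])

```text
time: 20.05
position: [453.4, 152.1, 92.0]
tool_rot: [-0.0, 0.616, 0.788, 0.0]
contact_force: [0.6, 0.4, 0.2]
grip_width: 54.1
grasp_force: 0.0
```

```bash
python3 go.py 451.7 153 14.5 104 3;python3 - <<'E'
from h import *
t=capture("top")[120:280,190:480];s=capture("side")[120:320,250:540]
cv2.imwrite("pics/c4.png",cv2.vconcat([cv2.resize(t,(471,260)),cv2.resize(s,(471,325))]))
E
```

```text
t 20.05 pos [453.4 152.1  92. ] F [0.6 0.4 0.2] w 54.1 rows 3
[ 0. -0. -0.] [ 0.04 -0.05  2.58]
[ 0. -0. -0.] [ 0.04 -0.05  2.58]
[ 0. -0. -0.] [ 0.04 -0.05  2.58]
```

View pics/c4.png

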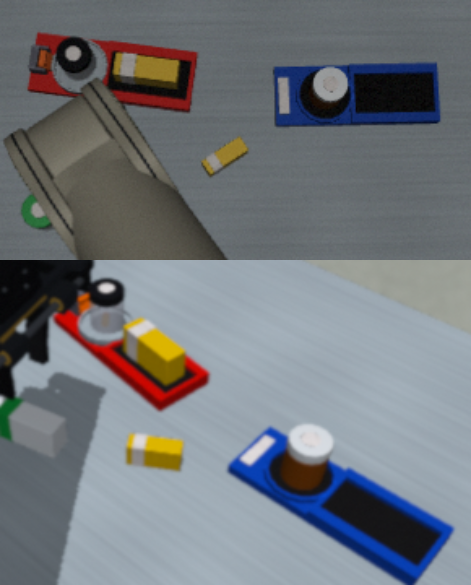

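Three items are placed: the yellow box is in the red bay at (147,69) and the amber jar is in the well at (329,85). The white box is next.

Emit:
drive_tool([
  [0, 0, 0, 0.1, -0.1, 2.6, 5.4],
  [0, 0, 0, 0, 0, 2.6, 5.4],
  [0, 0, 0, 0, 0, 2.4, 5.4],
  [0, 0, 0, 0, 0, 0, 5.4],
  [0, 0, 0, 0, 0, 0, 2.0],
])

```text
time: 20.78
position: [452.0, 153.2, 16.7]
tool_rot: [0.0, 0.616, 0.788, 0.0]
contact_force: [0.5, 0.6, -0.6]
grip_width: 49.5
grasp_force: 0.0
```

Emit:
drive_tool([
  [0, 0, 0, 0, 0, 0, 2.0],
  [0, 0, 0, 0, 0, 0, 2.0],
  [0, 0, 0, 0, 0, -1.5, 2.0],
  [0, 0, 0, 0, 0, -4.5, 2.0],
  [0, 0, 0, 0, 0, -5.5, 2.0],
])

```text
time: 21.4
position: [450.6, 152.9, 132.5]
tool_rot: [-0.001, 0.616, 0.788, -0.0]
contact_force: [1.1, -0.4, 0.7]
grip_width: 29.9
grasp_force: 30.0
```

```bash
python3 go.py 605.2 -209.2 130 89.9 9
```

```text
t 21.4 pos [450.6 152.9 132.5] F [ 1.1 -0.4  0.7] w 29.9 rows 9
[-0.  -0.   1.6] [-4.32  0.69  0.03]
[-0.  -0.   1.6] [-4.3   0.81  0.03]
[-0.  -0.   1.6] [-4.28  0.93  0.03]
[-0.  -0.   1.6] [-4.25  1.04  0.03]
[-0.  -0.   1.6] [-4.22  1.16  0.03]
[-0.  -0.   1.6] [-4.19  1.28  0.03]
[-0.  -0.   1.6] [-4.15  1.39  0.03]
[-0.  -0.   1.6] [-4.11  1.5   0.03]
[-0.  -0.   1.6] [-4.07  1.61  0.03]
```

Emit:
drive_tool([
  [0, 0, 1.6, -4.3, 0.7, 0, 2.0],
  [0, 0, 1.6, -4.3, 0.8, 0, 2.0],
  [0, 0, 1.6, -4.3, 0.9, 0, 2.0],
  [0, 0, 1.6, -4.3, 1.0, 0, 2.0],
  [0, 0, 1.6, -4.2, 1.2, 0, 2.0],
])

```text
time: 22.02
position: [537.1, -50.3, 132.2]
tool_rot: [0.0, 0.67, 0.743, 0.0]
contact_force: [0.4, 0.1, -0.9]
grip_width: 29.9
grasp_force: 30.0
```

Emit:
drive_tool([
  [0, 0, 1.6, -4.2, 1.3, 0, 2.0],
  [0, 0, 1.6, -4.2, 1.4, 0, 2.0],
  [0, 0, 1.6, -4.1, 1.5, 0, 2.0],
  [0, 0, 1.3, -3.8, 1.4, 0, 2.0],
  [0, 0, 0, 0, 0, 0, 2.0],
])

```text
time: 22.65
position: [602.8, -212.0, 131.4]
tool_rot: [0.0, 0.71, 0.705, -0.0]
contact_force: [0.3, 0.3, -0.7]
grip_width: 29.9
grasp_force: 30.0
```

Emit:
drive_tool([
  [0, 0, 0, 0, 0, 2.5, 2.0],
  [0, 0, 0, 0, 0, 2.0, 2.0],
  [0, 0, 0, 0, 0, 0, 2.0],
  [0, 0, 0, 0, 0, 0, 2.0],
])

```text
time: 23.15
position: [603.1, -207.9, 86.8]
tool_rot: [0.0, 0.708, 0.706, 0.0]
contact_force: [-0.0, 0.9, -1.0]
grip_width: 29.7
grasp_force: 30.0
```

```bash
python3 go.py 605.2 -209.2 35 89.9 2
```

```text
t 23.15 pos [ 603.1 -207.9   86.8] F [-0.   0.9 -1. ] w 29.7 rows 2
[ 0.  0. -0.] [-0.07  0.1   2.59]
[ 0.  0. -0.] [-0.07  0.1   2.59]
```

Emit:
drive_tool([
  [0, 0, 0, -0.1, 0.15, 2.8, 2.0],
  [0, 0, 0, 0, 0, 2.3, 2.0],
  [0, 0, 0, 0, 0, 0.3, 2.0],
  [0, 0, 0, 0, 0, 0.2, 2.0],
  [0, 0, 0, 0, 0, 0, 2.0],
])

```text
time: 23.78
position: [605.0, -209.3, 31.1]
tool_rot: [0.001, 0.708, 0.706, 0.0]
contact_force: [0.1, 0.5, -0.8]
grip_width: 29.5
grasp_force: 30.0
```

Emit:
drive_tool([
  [0, 0, 0, 0, 0, 0.1, 2.0],
  [0, 0, 0, 0, 0, 0, 2.0],
  [0, 0, 0, 0, 0, 0.1, 2.0],
  [0, 0, 0, 0, 0, 0, 2.0],
])

```text
time: 24.28
position: [604.6, -209.3, 29.3]
tool_rot: [0.001, 0.708, 0.706, -0.0]
contact_force: [-4.5, 0.6, 10.5]
grip_width: 29.6
grasp_force: 30.0
```

Contact. Release and retreat toward the start, clear of the cameras.

Emit:
drive_tool([
  [0, 0, 0, 0, 0, -0.1, 2.0],
  [0, 0, 0, 0, 0, 0, 5.0],
  [0, 0, 0, 0, 0, 0, 5.0],
  [0, 0, 0, 0, 0, -2.5, 5.0],
  [0, 0, 0, 0, 0, -5, 5.0],
])

```text
time: 24.9
position: [602.7, -208.8, 102.5]
tool_rot: [-0.002, 0.708, 0.706, -0.001]
contact_force: [1.2, 0.6, 0.7]
grip_width: 49.7
grasp_force: 0.0
```

Emit:
drive_tool([
  [0, 0, 4, -2.5, -3, -4, 5.0],
  [0, 0, 5, -4, -3, -2, 5.0],
  [0, 0, 5, -5, -3, 0, 5.0],
  [0, 0, 5, -5, -3, 0, 5.0],
  [0, 0, 5, -5, -3, 0, 5.0],
])

```text
time: 25.52
position: [416.3, -396.3, 163.9]
tool_rot: [0.0, 0.84, 0.542, 0.0]
contact_force: [0.5, -0.8, 0.4]
grip_width: 50.2
grasp_force: 0.0
```

Emit:
drive_tool([
  [0, 0, 5, -5, -2, 0, 5.0],
  [0, 0, 5, -5, -2, 0, 5.0],
  [0, 0, 0, -4, 0, 0, 5.0],
  [0, 0, 0, 0, 0, 0, 5.0],
  [0, 0, 0, 0, 0, 0, 5.0],
])

```text
time: 26.15
position: [315.5, -498.8, 163.7]
tool_rot: [-0.0, 0.883, 0.469, 0.0]
contact_force: [0.5, 0.7, -0.2]
grip_width: 50.2
grasp_force: 0.0
```

```bash
cat > fin.py <<'E'
from h import *
T=capture("top");S=capture("side")
HT,HS=[cv2.cvtColor(i,cv2.COLOR_BGR2HSV).astype(int) for i in(T,S)]
h,s,v=[HT[...,i] for i in range(3)]
def near(m,p,r):
    y,x=np.indices(m.shape);return m&(np.hypot(x-p[0],y-p[1])<r)
def loc(W,a,o): 
    a=np.radians(a-90);d=W[:2]-o;return np.array([np.cos(a)*d[0]+np.sin(a)*d[1],-np.sin(a)*d[0]+np.cos(a)*d[1]]).round(1)
B=np.array([605.,-159.]);Rd=np.array([635.6,121.7])+50*np.array([np.cos(np.radians(81.1)),np.sin(np.radians(81.1))])
wh=(v>125)&(s<40);ye=((h>15)&(h<35)&(s>90)&(v>90))|wh
for n,m,p,r,z,a,o in(("black",(v>85)&(s<40),(234,153),6,73,81.1,Rd),("yellow",ye,(281,162),30,52,81.1,Rd),("amber",wh,(394,172),16,68,89.9,B),("white",wh|((h>50)&(h<85)&(s>90)),(434,177),30,52,89.9,B)):
    c,A,ct=blob(near(m,p,r),p);W=plane("top",np.array(cv2.minAreaRect(ct)[0]),z)[0];print(n,c.round(1),A,W.round(1),"tray",loc(W,a,o))
cv2.imwrite("pics/fin.png",cv2.vconcat([cv2.resize(T[120:280,140:490],(656,300)),cv2.resize(S[120:320,200:560],(540,300)) if 0 else cv2.copyMakeBorder(cv2.resize(S[120:320,200:560],(540,300)),0,0,0,116,0)]))
E
python3 fin.py
```

```text
black [234.6 152.4] 69 [650.4 215.8  73. ] tray [ 0.  45.2]
yellow [279.7 161. ] 521 [635.8 123.5  52. ] tray [ -0.1 -48.2]
amber [393.1 171.2] 336 [ 604.2 -114.1   68. ] tray [-0.9 44.9]
white [435.6 173.1] 543 [ 597.9 -208.9   52. ] tray [ -7.  -49.9]
```

View pics/fin.png

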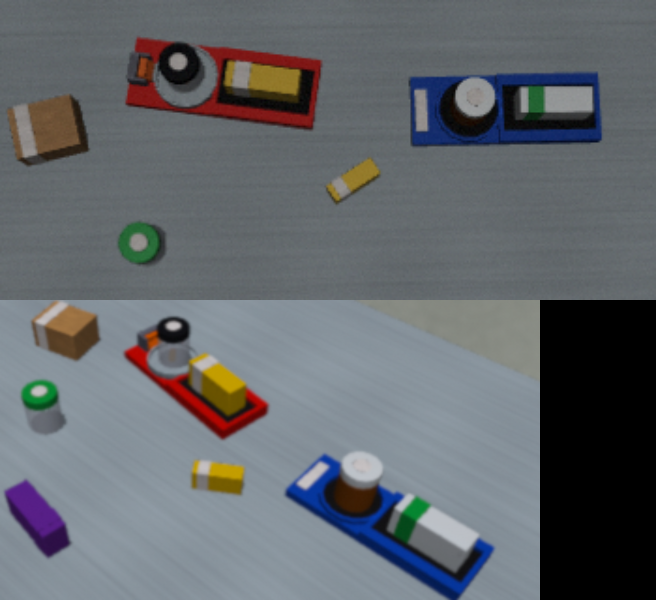

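Positions are within tolerance, but the white box reads -7 mm in tray x. I'll check it closely for tilt.

```bash
python3 - <<'E'
from h import *
T=capture("top");S=capture("side")
g=cv2.cvtColor(T,cv2.COLOR_BGR2GRAY);print(g[155:200,440]);print(cv2.cvtColor(T,cv2.COLOR_BGR2GRAY)[150:180,290])
cv2.imwrite("pics/w.png",cv2.hconcat([cv2.resize(T[150:205,400:470],(400,314),interpolation=2),cv2.resize(S[230:330,430:540],(345,314),interpolation=2)]))
E
```

```text
[ 99 103 103  87  54  43  41  41  39  31  17 131 146 145 149 147 149 148
 148 149 150 148 147 154 135  61  56  53  44  12   8   9   4   9  44  41
  41  43  43  37  19  58 101 102 102]
[ 59  55  56  54  49  40 115 114 118 119 117 118 118 115 117 117 119 122
 115  98  45  45  46  38  12  13   4  12  15  32]
```

View pics/w.png

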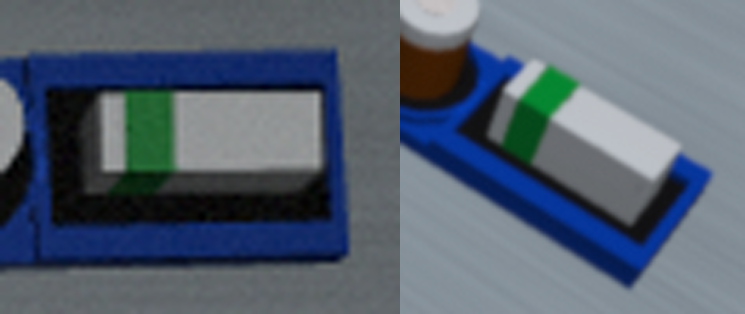

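The close-up shows the white box flat and upright on the bay floor, with the same face and side proportions as the yellow box. I'm handing in.

```bash
python3 -c "
from rig import *
print(close_job())"
```

```text
the job is handed in; nothing more can be done
None
```

Both kits are made up and the job is handed in. In the last pictures all four items stand upright, 0–7 mm from their place centres, and the latched pad is about 11 mm down by the press readings. The green-capped jar and brown carton look unmoved; the hand-in returned no verdict.

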